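# Knock the stuck blank out of the die and tip it into the tray

### The job

Lift the rasp off the die and lay it lengthways on the orange mat. Then press the red lever all the way down so the knockout rod drives the stuck hammer-head blank up out of its pocket, move the blank across into the yellow hopper, and pull the hopper forward by its bar to its stop so the blank tips out and comes to rest in the blue tray. Leave the red can, the brass block, the steel cup, the amber jar and the green pot where they stand.

Things in the scene. Friction and masses are not known exactly. Their poses are not given: they have to be found in the camera images.
- station: Fixed die station; origin on the bench below the pocket's centre, x from the robot's side to the far side, y left, z up; yaw within 0.3 rad. On it: the dark die block, the red lever paddle on the +y side, the yellow hopper on the -y side (6 mm from the die) and the blue tray before (-x of) the hopper. Its green base plate is 12 mm thick and reaches y = -50 to +135 mm.
- die_face (a point): Centre of the pocket's mouth in the die's flat top face, 140 mm above the bench. Axes as the station's. The die block spans x +-70, y +-50 mm. The pocket is 72 (x) by 42 (y) mm, 25 mm deep, with a 24 mm knockout rod in the middle of its floor.
- blank: The stuck part: bright metal hammer-head blank, 70 (x) x 40 (y) x 24 (z) mm, about 0.42 kg, origin at the centre of its underside, x along the station's x. It starts in the pocket, top 1 mm below the die face, held by spring detents, so it cannot be gripped. With the lever fully down its underside stands 3.5 mm above the die face on the rod, and it can be pushed off sideways.
- rasp: Flat rasp lying across the die over the pocket, 210 (x) x 28 (y) mm, 0.28 kg. Origin: middle of its flat underside. Steel blade 8 mm thick from x = -45 to +105, wooden handle 16 mm thick from x = -105 to -45 mm; centre of mass near x = +12 mm. Its x is turned -0.25 to +0.6 rad from the station's x.
- mat: Orange mat fixed on the bench, 250 (x) x 120 (y) x 6 (z) mm, origin at the centre of its underside; left or right of the station (a fixed anvil stands at the other side).
- paddle (a point): Centre of the top of the red lever paddle, 60 (station x) by 50 (station y) mm. The lever turns about an axis along the station's x at y = 75, z = 62 mm; the paddle is 115 mm outward of it. Its top is about 92 mm above the bench at the start, tilted 0.21 rad up outwards, and about 44 mm when fully down (tilted 0.21 rad down outwards).
- lever (a joint): Knockout lever angle, rad: 0 = paddle up, rod down; 0.42 = paddle fully down at its stop, rod fully up. Needs 5 to 15 N downward on the paddle; stays where it is left.
- rod (a joint): Rise of the knockout rod, m: 0.075 times the lever angle, 0 to 0.0315. It touches the blank at about 0.003.
- hopper_bar (a point): Middle of the hopper's round pull bar: 12 mm thick, 84 mm long along the station's y, 30 mm clear of the outside of the hopper's back (+x) wall and higher than it. With the hopper home it is 195 mm above the bench. It can be hooked from behind (+x side) or pinched from above.
- hopper_lip (a point): Middle of the hopper's open front lip, on the hinge line, station x = -55, y = -105, z = 95 mm; turns with the hopper: x to its back wall, z up when home. Inside it is 100 (x) by 90 (y) mm; the floor slopes down 8 degrees to the back; back and -y walls reach z = 57, the +y wall (next to the die) z = 12 mm in this frame. The bar is at x = 138, z = 100 mm.
- hopper (a joint): Hopper tilt, rad: 0 = home, 1.15 = tipped forward (towards -x of the station) to its stop; the hinge axis lies along the station's y. Stiff enough to stay where it is left; starts at 0 to 0.1. The bar needs roughly 10 N.
- tray (a point): Centre of the inner floor of the blue tray that is part of the station, 5 mm above the bench; inside 155 (station x) x 120 (station y) mm, walls 50 mm high.
- anvil: Fixed dark steel anvil, about 235 mm long (x), 100 mm wide, 120 mm high, origin at the centre of its underside; stay clear.
- can: Bystander, leave it alone: red can, 66 mm across, 100 mm high, standing in front of the lever
- block: Bystander, leave it alone: loose brass block 60x45x50 mm standing behind the lever
- cup: Bystander, leave it alone: steel cup 70 mm across, 85 mm high, behind the hopper
- jar: Bystander, leave it alone: amber jar 44 mm across, 80 mm high, standing in front of the die
- pot: Bystander, leave it alone: green tin 60 mm across, 90 mm high, standing behind the die
Not all that is in view belongs to the job. What is shaped like the rasp but turquoise is not meant. There is more than one size of the blank; the one meant has the size given above.

How it is judged:
By the outcome, as a careful person would: the job done as asked, in the order asked, and still so for the second after the job is handed in, with the robot touching nothing.
It also fails if it takes over 72 s, if anything falls off the work surface, if the arm or the gripper's body presses on something with over 40 N, if the wrist force passes 120 N, or if a joint passes its speed limit or range.

### The arm

A 6-joint arm with a two-finger parallel gripper is mounted at the origin on the work surface. World frame = base frame: x ahead of the robot, y to its left, z up, the work surface at z = 0. Lengths are in m, angles in rad, forces in N, time in s.
With the tool pointing down it reaches from about 0.3 to 0.875 m from the base axis. Payload 6.4 kg.
Tool frame: the origin (TCP) lies midway between the tips of the shut fingers; the grasp point (between the pads) lies 19 mm behind it (ctrl.tcp_to_grasp is the distance from the TCP to the grasp point, in m); z points along the fingers, y is the direction in which the jaws open and shut (so a half turn about z gives the same grasp; the last joint's range is limited). The gripper opens to 85 mm and grips with 20 to 120 N. Pads are 22 mm wide; open, the fingers measure 114 mm over their backs; the gripper's body (76 mm by 85 mm) begins 54 mm behind the grasp point. The pads swing forward as they close: fully open they stand 13 mm farther back than shut.
Start: joints at [1.127, 0.181, 1.607, -0, 1.354, -0.206], TCP at [0.135, 0.559, 0.231] pointing down, gripper open.
Joint ranges: [-2.99, 2.99], [-0.89, 2.07], [0.3, 2.58], [-1.14, 4.28], [0, 2.63], [-3.12, 3.12]. Speed limits (rad/s): [2.57, 2.57, 3.01, 3.14, 3.14, 3.14].

### API

Orientations are given as a unit quaternion [w, x, y, z].
In Python, from bench import monitor, imaging, order, spotter, ctrl gives the robot as it stands.
- The arm moves only by the shell command python3 -m pendant 'ROWS'. ROWS is JSON, a list that holds one entry, the list of rows, each a list of 5 numbers: the shift along the world's x, y, z in mm, then the turn about the world's z in degrees, then the finger opening in mm, from 0 to 85.4. A call has 1 to 8 rows; each row shifts and turns the commanded pose from where the row before left it; what a row does not reach is not made up. A row lasts 1/8 s, in which the tool goes at most 62.5 mm and 10.7 degrees, less where a joint would pass 70% of its speed; a pose out of reach is approached as far as the arm can. A call with a gripper value outside its range is refused whole. The fingers move at their own pace and stop on an object; the grip force is fixed at half the most. Time passes only in rows, so rows that do not move let the fingers close. It gives the time, the measured TCP pose, the force and the opening at its end, in the units of the state.
- monitor.get_obs(): the state, without advancing time (a new reading comes with each control period).
- imaging.camera(name): name is "scene" or "top" or "wrist"; returns a dict with "img" (400x640x3 uint8, red, green, blue), "vfov" (degrees; the focal length in pixels is half the picture's height over the tangent of half this angle, whatever the lens; pixels are square), "cx", "cy" (the principal point, pixels), "origin" and "orientation" of the camera in the world. Camera axes: x right, y down, z forward; pixel columns grow to the right and rows downward; lengths in m; the calibration is good to about 2 mm. A picture is of the moment at which its call begins. There is no depth.
- order.hand_in(): hands the job in, once; it reports no verdict.
Trained networks look in the newest picture that a camera, given by its name, has taken for a name from the list of things; names that differ only in an ending like _2 or _b are one class to them, and where a whole thing is asked for, a point or a joint stands for the part that bears it (a point fixed in the world has none). Each returns a list of dicts, best first, with "confidence" (0 to 1); they miss things now and then, are a little off and sometimes report something else, mostly with a low value. They report only what shows in the picture. A call takes as long as a camera call. They do not tell look-alikes from the thing itself.
- spotter.recognise(camera, thing): "at" ([x, y, z] in m, in the coordinates of the camera as it stood for that picture, good to about 4 mm: the middle of the surface that is visible of it).
- spotter.tip_of(camera, thing): "at" ([x, y, z] in m, in the coordinates of the camera as it stood for that picture, good to about 4 mm: a listed point, or the origin of a listed thing).
The state is a dict: "time_s": time; "q": joint angles; "dq": joint speeds; "joint_efforts": joint torques, N m; "eef_pos": TCP position; "eef_rot": TCP orientation; "wrist_force": force on the tool from outside, world axes, zero at the start; "torque": the same for the moment, N m; "opening": opening from 0.0 (shut) to 1.0 (fully open).
Only numpy, scipy, OpenCV 4.12 (cv2) and the standard library are available. Lean on these libraries where they do the work, as an engineer would, in place of code of your own. Each camera call takes 0.05 s, during which the arm holds its last target. There are 200 camera calls.

## Working session

There is one attempt and no reset: what is moved stays moved. The work goes in short steps, Python scripts to look and compute and a shell command to move; the robot and the scene stay as the last step left them, time stands still between calls to the robot, and variables do not carry over. Pictures are saved under pics/ and viewed, about 8 in all and at most 12, crops included, and the job is handed in when it is done.

```bash
ls; mkdir -p pics
cat > h.py <<'E'
import numpy as np, cv2
from scipy.spatial.transform import Rotation as R
from bench import monitor, imaging, order, spotter, ctrl
def rot(q): return R.from_quat([q[1],q[2],q[3],q[0]]).as_matrix()
def cam(n,save=None):
    c=imaging.camera(n)
    if save: cv2.imwrite('pics/'+save,c['img'][:,:,::-1])
    return c
def w(c,p): return np.array(c['origin'])+rot(c['orientation'])@np.array(p)
def f(c): return 200/np.tan(np.radians(c['vfov'])/2)
def px(c,P):
    p=rot(c['orientation']).T@(np.array(P)-c['origin']); return p[:2]/p[2]*f(c)+[c['cx'],c['cy']]
def ray(c,u,v,z):
    d=rot(c['orientation'])@np.array([(u-c['cx'])/f(c),(v-c['cy'])/f(c),1]); o=np.array(c['origin']); return o+d*(z-o[2])/d[2]
E
python3 - <<'E'
from h import *
np.set_printoptions(precision=4,suppress=True)
for n in ['top','scene']:
    c=cam(n,n+'1.png'); print(n,c['origin'],c['orientation'],c['vfov'],c['cx'],c['cy'])
    for t in ['die_face','paddle','hopper_bar','hopper_lip','tray']:
        for d in spotter.tip_of(n,t)[:2]: P=w(c,d['at']);print(t,round(d['confidence'],2),P,px(c,P).round())
    for t in ['rasp','mat','blank','anvil','station','can','block','cup','jar','pot']:
        for d in spotter.tip_of(n,t)[:3]: P=w(c,d['at']);print(t,round(d['confidence'],2),P,px(c,P).round())
print(monitor.get_obs(),ctrl.tcp_to_grasp)
E
```

```text
pics
top [ 0.4224 -0.003   1.0726] [ 0.0611 -0.6978  0.712  -0.0495] 57.11838867883719 323.93789449206804 199.41100587032665
die_face 0.79 [0.5389 0.0472 0.14  ] [310. 212.]
die_face 0.31 [ 0.5332 -0.4275  0.0035] [476. 216.]
paddle 0.86 [0.5597 0.2351 0.0887] [242. 208.]
paddle 0.52 [ 0.4053  0.0663 -0.0041] [307. 264.]
hopper_bar 0.64 [ 0.6171 -0.0682  0.1962] [356. 176.]
hopper_bar 0.24 [ 0.4808 -0.0507  0.0977] [348. 235.]
hopper_lip 0.87 [ 0.4805 -0.0539  0.0962] [349. 235.]
tray 0.9 [ 0.3987 -0.0567  0.005 ] [350. 265.]
rasp 0.72 [ 0.3313 -0.2834 -0.0004] [430. 288.]
rasp 0.67 [0.5537 0.0417 0.1416] [312. 206.]
rasp 0.37 [0.5432 0.0462 0.1174] [311. 211.]
mat 0.96 [0.5264 0.4236 0.0001] [185. 224.]
mat 0.47 [ 0.4056  0.066  -0.0022] [307. 264.]
blank 0.93 [ 0.5288 -0.229  -0.0012] [407. 219.]
blank 0.58 [0.5424 0.0473 0.1164] [310. 211.]
anvil 0.69 [ 0.5357 -0.4231 -0.0009] [474. 215.]
station 0.78 [0.5395 0.0459 0.0057] [313. 217.]
station 0.63 [0.6749 0.0067 0.0042] [326. 172.]
station 0.47 [0.5444 0.0471 0.1121] [311. 211.]
can 0.7 [ 0.4159  0.1488 -0.0035] [278. 261.]
block
[... 1110 characters left out ...]
. 296.]
cup 0.67 [ 0.7002 -0.1406 -0.0002] [254. 234.]
cup 0.66 [ 0.5267 -0.4222  0.0049] [252. 167.]
jar 0.87 [0.4037 0.0681 0.0024] [384. 225.]
jar 0.57 [0.5434 0.0524 0.1416] [344. 203.]
pot 0.83 [0.6717 0.0072 0.0018] [294. 258.]
{'time_s': 1.6, 'q': array([ 1.1267,  0.1808,  1.607 , -0.    ,  1.3538, -0.2063]), 'dq': array([ 0.0004, -0.0009, -0.0011,  0.0017,  0.0007,  0.0027]), 'joint_efforts': array([  0.    , -44.4838, -35.1672,  -0.0002,   0.0008,  -0.    ]), 'eef_pos': array([0.1355, 0.5588, 0.2313]), 'eef_rot': array([0.    , 0.1186, 0.9929, 0.    ]), 'wrist_force': array([0.225 , 0.3866, 1.1765]), 'torque': array([-0.0258,  0.0631,  0.0344]), 'opening': 1.0002646436654483} 0.0187
```

Run:
```python
import cv2
i=cv2.imread('pics/top1.png'); cv2.imwrite('pics/top1c.png',cv2.resize(i[140:310,150:500],None,fx=2.28,fy=2.28,interpolation=cv2.INTER_CUBIC))
i=cv2.imread('pics/top1.png'); cv2.imwrite('pics/die1.png',cv2.resize(i[170:250,260:380],None,fx=6,fy=6,interpolation=cv2.INTER_CUBIC))
```

```text
(no output)
```

View pics/top1c.png

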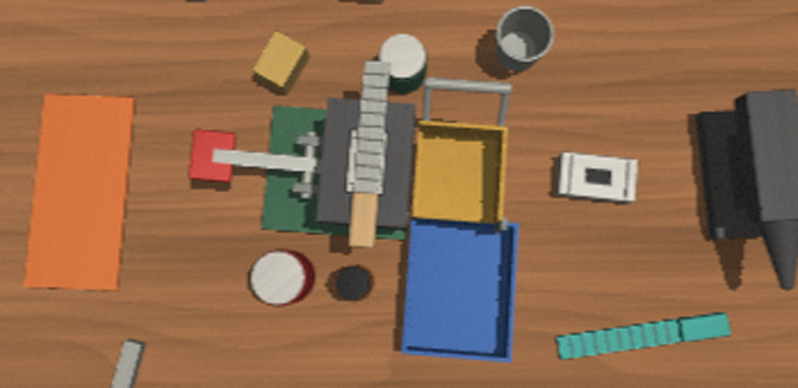

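View pics/die1.png

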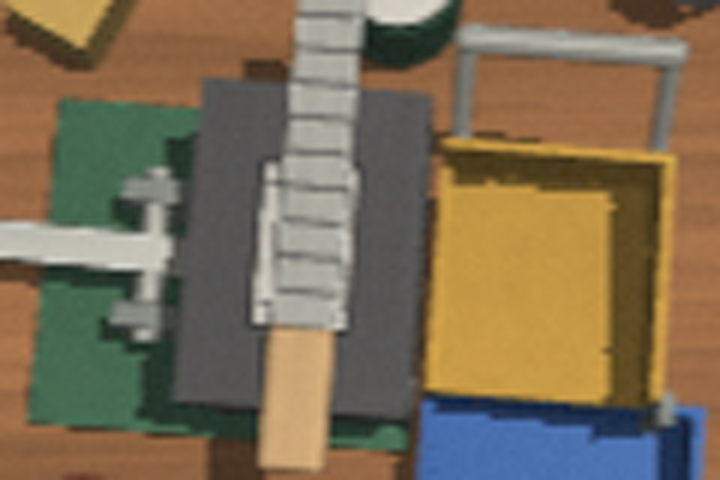

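Run:
```python
from h import *
np.set_printoptions(precision=4,suppress=True)
c=cam('top')
A=lambda a:np.degrees(np.arctan2(a[1],a[0]))
g=lambda u,v,z:ray(c,260+u/6,170+v/6,z)
k=lambda u,v,z:ray(c,150+u/2.28,140+v/2.28,z)
d=[g(*p,.14) for p in [(203,78),(432,95),(415,418),(175,402)]]
print('die ctr',np.mean(d,0),'x dir',A(d[0]-d[3]),A(d[1]-d[2]),A(d[0]-d[1])-90,A(d[3]-d[2])-90,'size',np.linalg.norm(d[0]-d[3]),np.linalg.norm(d[0]-d[1]))
h=[(g(260,468,.156)+g(325,468,.156))/2,(g(265,327,.152)+g(335,328,.152))/2,(k(365,62,.148)+k(390,62,.148))/2]
print('rasp',h,A(h[2]-h[0]),A(h[2]-h[1]),np.linalg.norm(h[2]-h[0]))
m=[k(*p,.006) for p in [(43,95),(133,96),(117,289),(25,287)]]
print('mat',np.mean(m,0),A(m[0]-m[3]),A(m[1]-m[2]),np.linalg.norm(m[0]-m[3]))
b=[g(460,35,.195),g(688,48,.195)];print('bar',b,np.mean(b,0),A(b[0]-b[1])-90)
# network fit
L=np.array([[0,0],[0,.186],[-.055,-.105],[.083,-.105]]);W=np.array([[.540,.0474],[.5603,.236],[.4777,-.0508],[.6145,-.0664]])
l=L-L.mean(0);q=W-W.mean(0);t=np.arctan2((l[:,0]*q[:,1]-l[:,1]*q[:,0]).sum(),(l*q).sum());Rm=np.array([[np.cos(t),-np.sin(t)],[np.sin(t),np.cos(t)]])
o=W.mean(0)-Rm@L.mean(0);print('fit',o,np.degrees(t),W-(L@Rm.T+o))
```

```text
die ctr [0.5402 0.0445 0.14  ] x dir -5.1966442559941655 -4.223718820437744 -5.594409533189207 -4.914688983650109 size 0.1397898878148896 0.09918069157884324
rasp [array([0.4462, 0.0506, 0.156 ]), array([0.5045, 0.047 , 0.152 ]), array([0.6531, 0.0309, 0.148 ])] -5.4386031555464145 -6.177502420247782 0.2080533377419745
mat [0.5286 0.4215 0.006 ] -2.582970334840937 -2.931547238805227 0.24746506823300352
bar [array([ 0.6186, -0.022 ,  0.195 ]), array([ 0.6111, -0.1143,  0.195 ])] [ 0.6148 -0.0682  0.195 ] -4.638610224359823
fit [0.5417 0.0482] -5.635802210251631 [[-0.0017 -0.0008]
 [ 0.0003  0.0027]
 [ 0.001   0.0001]
 [ 0.0005 -0.002 ]]
```

```bash
python3 -m pendant '[[[35,-43,3,1,60],[35,-43,3,1,60],[35,-43,3,1,60],[35,-43,3,1,60],[35,-43,0,1,60],[35,-43,0,1,60],[35,-43,0,1,60],[35,-43,0,1,60]]]'; python3 -m pendant '[[[35,-43,0,0,60],[35,-43,0,0,60],[35,-43,0,0,60],[41,-44,0,0,60],[0,0,0,0,60]]]'
```

```text
time_s: 2.65
eef_pos: [0.4164, 0.2133, 0.2436]
eef_rot: [0.0, 0.049, 0.999, 0.0]
wrist_force: [-0.3, -0.5, 0.0]
opening: 0.704
time_s: 3.28
eef_pos: [0.5634, 0.0384, 0.2428]
eef_rot: [0.0, 0.051, 0.999, -0.0]
wrist_force: [-0.3, -0.2, -0.6]
opening: 0.698
```

Run:
```python
from h import *
np.set_printoptions(precision=4,suppress=True)
c=cam('wrist','w1.png'); print(c['origin'],c['orientation'],f(c))
o=monitor.get_obs();p=np.array(o['eef_pos'])
for z in (.148,.156,.14): print(z,px(c,[p[0],p[1],z]))
for t in ['rasp','blank','die_face']:
    for d in spotter.tip_of('wrist',t)[:2]: print(t,d['confidence'],w(c,d['at']))
```

```text
[0.4911 0.0448 0.3854] [0.1077 0.735  0.6626 0.0958] 343.0156007812157
0.148 [324.9906 205.5812]
0.156 [325.115 208.858]
0.14 [324.8736 202.5012]
rasp 0.59 [0.5511 0.0411 0.1415]
rasp 0.18 [ 0.7037 -0.1452 -0.0011]
blank 0.69 [ 0.395  -0.0616  0.0058]
blank 0.59 [ 0.5261 -0.2373  0.0021]
```

View pics/w1.png

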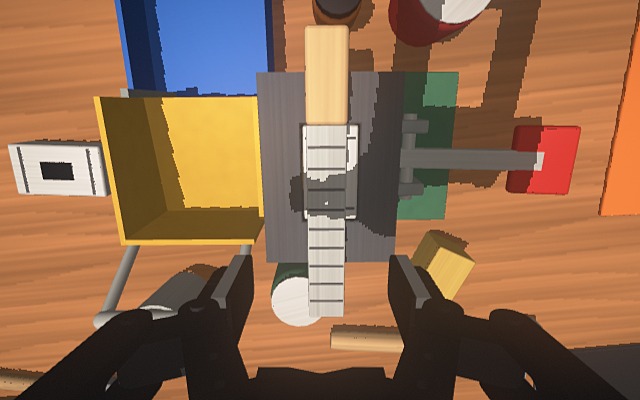

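```bash
python3 -m pendant '[[[0,0,-45,0,55],[0,0,-40,0,55],[0,0,-12,0,55],[0,0,-4,0,55],[0,0,0,0,20],[0,0,0,0,20],[0,0,0,0,20],[0,0,0,0,20]]]'; python3 -m pendant '[[[0,0,0,0,20],[0,0,5,0,20],[0,0,15,0,20],[0,0,30,0,20],[0,0,0,0,20]]]'
```

```text
time_s: 4.47
eef_pos: [0.5627, 0.0419, 0.1444]
eef_rot: [0.002, 0.049, 0.999, 0.0]
wrist_force: [-1.0, 1.1, 6.6]
opening: 0.296
time_s: 5.1
eef_pos: [0.5635, 0.0415, 0.1954]
eef_rot: [0.003, 0.049, 0.999, -0.0]
wrist_force: [0.2, -0.4, -3.9]
opening: 0.295
```

```bash
python3 -m pendant '[[[-3,54,10,0.5,20],[-3,54,0,0.5,20],[-3,54,0,0.5,20],[-3,54,0,0.5,20],[-3,55,0,0.5,20],[-4,55,0,0.4,20],[-4,55,0,0,20],[0,0,-50,0,20]]]'; python3 -m pendant '[[[0,0,-50,0,20],[0,0,-45,0,20],[0,0,-20,0,20],[0,0,-10,0,20],[0,0,-5,0,20],[0,0,0,0,20]]]'
```

```text
time_s: 6.1
eef_pos: [0.5399, 0.4287, 0.1557]
eef_rot: [0.004, 0.021, 1.0, 0.003]
wrist_force: [0.7, -1.3, -4.3]
opening: 0.293
time_s: 6.85
eef_pos: [0.5394, 0.4233, 0.0237]
eef_rot: [0.001, 0.024, 1.0, 0.001]
wrist_force: [0.1, 0.2, -2.7]
opening: 0.294
```

```bash
python3 -m pendant '[[[0,0,-9,0,20],[0,0,-4,0,20],[0,0,-1,0,20],[0,0,0,0,20]]]'
```

```text
time_s: 7.35
eef_pos: [0.5387, 0.423, 0.0104]
eef_rot: [0.0, 0.024, 1.0, -0.0]
wrist_force: [-5.3, -3.8, 10.6]
opening: 0.297
```

Run:
```python
from h import *
c=cam('scene'); i=c['img'][:,:,::-1]; cv2.imwrite('pics/s2.png',cv2.resize(i[130:380,250:560],None,fx=2.4,fy=2.4))
```

```text
(no output)
```

View pics/s2.png

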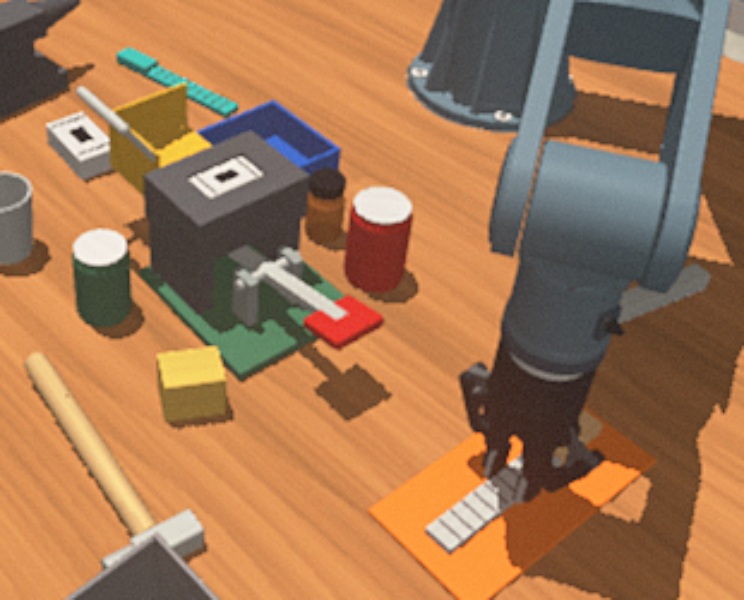

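```bash
python3 -m pendant '[[[0,0,1,0,55],[0,0,0,0,55],[0,0,0,0,55],[0,0,40,0,55],[0,0,50,0,20],[3,-40,40,0,0],[6,-50,10,0,0],[6,-50,0,0,0]]]'; python3 -m pendant '[[[6,-43,0,0,0],[0,0,0,0,0],[0,0,-20,0,0],[0,0,-20,0,0],[0,0,-10,0,0]]]'
```

```text
time_s: 8.4
eef_pos: [0.5544, 0.282, 0.1511]
eef_rot: [0.002, 0.023, 1.0, 0.0]
wrist_force: [0.3, 0.5, -0.3]
opening: 0.001
time_s: 9.02
eef_pos: [0.5575, 0.2405, 0.0962]
eef_rot: [-0.002, 0.023, 1.0, -0.0]
wrist_force: [-0.3, 0.3, 0.1]
opening: 0.001
```

```bash
python3 -m pendant '[[[0,0,-10,0,0],[0,0,-10,0,0],[0,0,-10,0,0],[0,0,-10,0,0],[0,0,-8,0,0],[0,0,-4,0,0],[0,0,0,0,0]]]'
python3 - <<'E'
from h import *
print(monitor.get_obs()['wrist_force'],monitor.get_obs()['eef_pos'])
E
```

```text
time_s: 9.9
eef_pos: [0.5592, 0.2395, 0.0468]
eef_rot: [-0.0, 0.024, 1.0, -0.0]
wrist_force: [-1.0, 0.9, 1.3]
opening: -0.003
[-0.9557807   0.85804991  1.343373  ] [0.55924215 0.23948421 0.0468283 ]
```

```bash
python3 -m pendant '[[[0,0,-4,0,0],[0,0,-3,0,0],[0,0,-2,0,0],[0,0,0,0,0]]]'
```

```text
time_s: 10.4
eef_pos: [0.5596, 0.2392, 0.0435]
eef_rot: [-0.0, 0.023, 1.0, -0.001]
wrist_force: [-17.5, -6.7, 43.4]
opening: 0.002
```

Run:
```python
from h import *
c=cam('scene'); i=c['img'][:,:,::-1]; cv2.imwrite('pics/s3.png',cv2.resize(i[150:310,280:440],None,fx=3.5,fy=3.5))
```

```text
(no output)
```

View pics/s3.png

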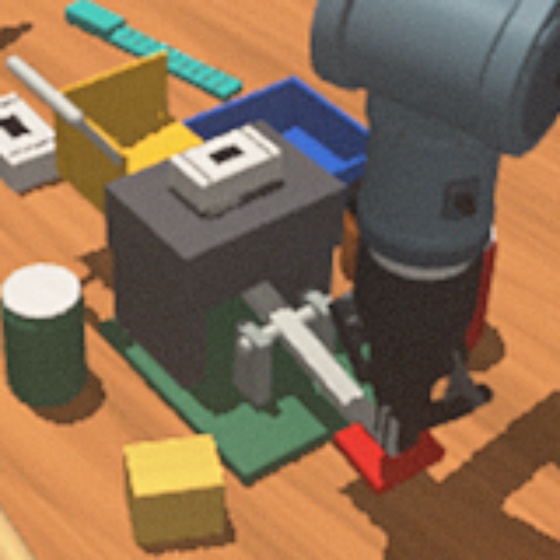

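```bash
python3 -m pendant '[[[0,0,20,0,0],[0,0,55,0,20],[0,0,50,0,60],[-3,-20,50,-1,65],[-5,-50,7,-1,65],[-5,-50,0,-0.7,65],[-5,-50,0,0,65],[-1,-23,0,0,65]]]'
python3 - <<'E'
from h import *
from scipy.optimize import minimize
np.set_printoptions(precision=4,suppress=True)
c=cam('wrist','w2.png'); o=monitor.get_obs();p=np.array(o['eef_pos']);print(p,o['eef_rot'])
for z in (.1675,.14): print(z,px(c,[p[0],p[1],z]))
for t in ['blank','die_face','hopper_bar','hopper_lip']:
    for d in spotter.tip_of('wrist',t)[:2]: print(t,d['confidence'],w(c,d['at']))
E
```

```text
time_s: 11.45
eef_pos: [0.5396, 0.0442, 0.2199]
eef_rot: [-0.001, 0.049, 0.999, -0.0]
wrist_force: [0.4, -0.3, -0.3]
opening: 0.759
[0.5398 0.0425 0.2199] [-0.0006  0.0489  0.9988 -0.001 ]
0.1675 [320.1653 228.9327]
0.14 [320.2747 214.8015]
blank 0.74 [ 0.529  -0.2378  0.0032]
blank 0.71 [0.541  0.0476 0.1443]
hopper_bar 0.77 [ 0.6139 -0.0611  0.195 ]
hopper_lip 0.86 [ 0.4733 -0.052   0.0933]
```

View pics/w2.png

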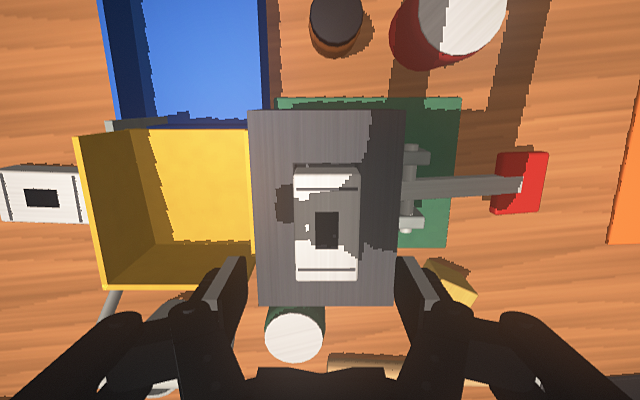

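```bash
python3 -m pendant '[[[0,4,-30,0,65],[0,0,-30,0,65],[0,0,-12,0,65],[0,0,-4,0,65],[0,0,0,0,30],[0,0,0,0,30],[0,0,0,0,30],[0,0,0,0,30]]]'; python3 -m pendant '[[[0,0,0,0,30],[0,0,5,0,30],[0,0,15,0,30],[0,0,10,0,30],[0,0,0,0,30]]]'
```

```text
time_s: 12.7
eef_pos: [0.5413, 0.0505, 0.1453]
eef_rot: [0.001, 0.047, 0.999, -0.0]
wrist_force: [0.4, -1.6, 3.1]
opening: 0.453
time_s: 13.32
eef_pos: [0.5412, 0.0508, 0.1756]
eef_rot: [0.001, 0.047, 0.999, -0.0]
wrist_force: [-0.0, -0.3, -5.2]
opening: 0.453
```

```bash
python3 -m pendant '[[[-4,-20,10,0,30],[-5,-30,0,0,30],[-5,-30,0,0,30],[-4,-27,0,0,30],[0,0,0,0,30],[0,0,-35,0,30],[0,0,-30,0,30],[0,0,-12,0,30]]]'; python3 -m pendant '[[[0,0,-6,0,30],[0,0,0,0,30],[0,0,0,0,30]]]'
```

```text
time_s: 14.32
eef_pos: [0.5209, -0.055, 0.1055]
eef_rot: [-0.002, 0.047, 0.999, 0.001]
wrist_force: [-19.1, 9.7, 57.0]
opening: 0.451
time_s: 14.7
eef_pos: [0.5254, -0.0551, 0.1055]
eef_rot: [0.003, 0.047, 0.999, 0.0]
wrist_force: [-2.9, 9.5, 17.1]
opening: 0.452
```

Run:
```python
from h import *
c=cam('wrist'); d=cam('scene')
a=c['img'][60:400,60:460]; b=cv2.resize(d['img'][140:240,260:377],(400,340))
cv2.imwrite('pics/m3.png',np.hstack([a,b])[:,:,::-1])
```

```text
(no output)
```

View pics/m3.png

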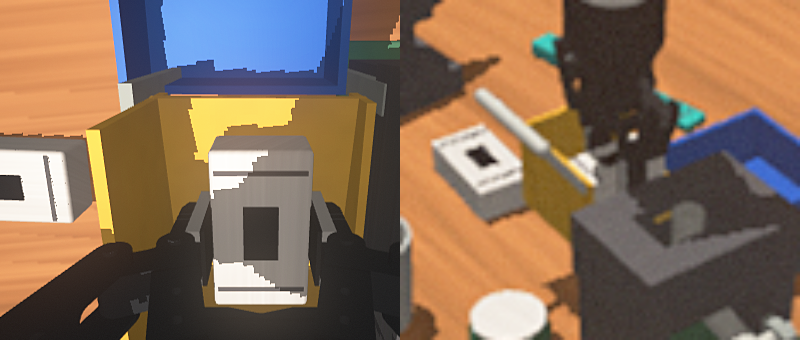

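```bash
python3 -m pendant '[[[0,0,10,0,30],[0,0,0,0,30],[0,-5,0,0,30],[0,0,0,0,30]]]'
python3 - <<'E'
from h import *
np.set_printoptions(precision=4,suppress=True)
c=cam('wrist','w4.png')
for t in ['blank','hopper_bar','hopper_lip']:
    for d in spotter.tip_of('wrist',t)[:2]: print(t,d['confidence'],w(c,d['at']))
o=monitor.get_obs(); print(o['eef_pos'],o['eef_rot'],o['wrist_force'],o['torque'])
E
```

```text
time_s: 15.3
eef_pos: [0.5221, -0.0616, 0.1107]
eef_rot: [-0.0, 0.048, 0.999, 0.0]
wrist_force: [-0.4, 0.3, -4.4]
opening: 0.455
blank 0.83 [ 0.5333 -0.2363  0.0049]
blank 0.59 [ 0.5186 -0.0598  0.1075]
hopper_lip 0.93 [ 0.4748 -0.0494  0.0938]
[ 0.5222 -0.0612  0.1109] [-0.0003  0.0475  0.9989  0.0001] [ 0.2433 -0.0582 -2.6129] [0.0351 0.038  0.0367]
```

```bash
python3 -m pendant '[[[0,0,-3,0,30],[0,0,-2,0,30],[0,0,0,0,30]]]'; python3 -m pendant '[[[0,0,-3,0,30],[0,0,0,0,30]]]'
```

```text
time_s: 15.88
eef_pos: [0.5229, -0.0616, 0.1091]
eef_rot: [0.0, 0.047, 0.999, -0.001]
wrist_force: [-10.7, 2.3, 21.1]
opening: 0.454
time_s: 16.12
eef_pos: [0.5231, -0.0617, 0.1086]
eef_rot: [0.001, 0.047, 0.999, -0.001]
wrist_force: [-20.6, 6.6, 39.4]
opening: 0.453
```

Run:
```python
from h import *
np.set_printoptions(precision=4,suppress=True)
o=monitor.get_obs(); F=o['wrist_force']-np.array([0,0,-4.2]);M=o['torque'];print(F,M,o['eef_pos'],o['eef_rot'])
# line of action rel. TCP if torque at TCP
print(np.cross(F,M)/F.dot(F))
d=cam('scene'); cv2.imwrite('pics/s4.png',cv2.resize(d['img'][130:230,240:390],(750,500),interpolation=cv2.INTER_CUBIC)[:,:,::-1])
c=d
t=np.radians(-5.3);Rm=np.array([[np.cos(t),-np.sin(t),0],[np.sin(t),np.cos(t),0],[0,0,1]])
for th in (0,.05,.1):
    P=np.array([.138*np.cos(th)-.1*np.sin(th)*-1,0,-.138*np.sin(th)*-1*-1+.1*np.cos(th)])
    for s in (1,-1):
        # forward tip: rotate z toward -x
        x=.138*np.cos(th)-.1*np.sin(th); z=.138*np.sin(th)+.1*np.cos(th)
        W=np.array([.541,.0465,0])+Rm@np.array([-.055+x,-.105+s*.042,.095+z]); print(th,W,((px(c,W)-[240,130])*5).round())
```

```text
[-20.5701   6.5886  43.6365] [-0.9563  2.9435 -0.8881] [ 0.5231 -0.0617  0.1086] [ 0.0006  0.0473  0.9989 -0.0012]
[-0.0566 -0.0253 -0.0229]
0 [ 0.6178 -0.0239  0.195 ] [302. 267.]
0 [ 0.6101 -0.1075  0.195 ] [214. 189.]
0.05 [ 0.6127 -0.0234  0.2018] [311. 252.]
0.05 [ 0.6049 -0.1071  0.2018] [222. 175.]
0.1 [ 0.6072 -0.0229  0.2083] [320. 237.]
0.1 [ 0.5994 -0.1066  0.2083] [231. 161.]
```

View pics/s4.png

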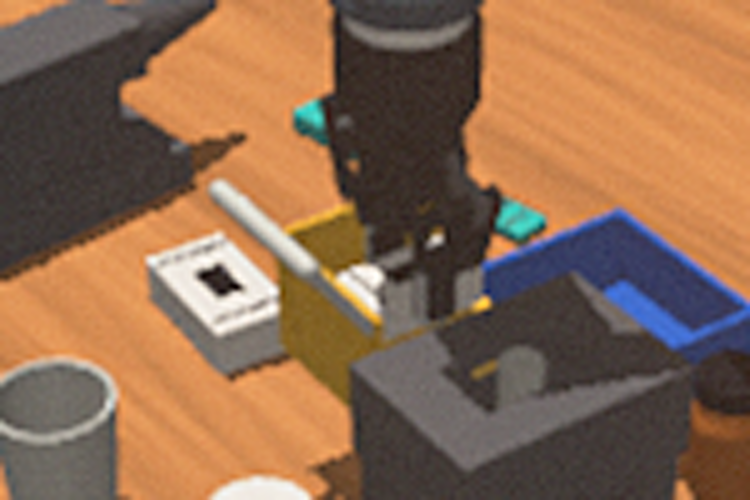

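```bash
python3 -m pendant '[[[6,2,6,0,30],[0,0,0,0,30],[0,0,0,0,52],[0,0,0,0,52],[0,0,0,0,52]]]'; python3 -m pendant '[[[0,0,15,0,52],[0,0,40,0,52],[0,0,50,0,52],[0,0,0,0,52]]]'
python3 - <<'E'
from h import *
np.set_printoptions(precision=4,suppress=True)
c=cam('wrist','w5.png')
for t in ['blank','hopper_bar','hopper_lip']:
    for d in spotter.tip_of('wrist',t)[:2]: print(t,d['confidence'],w(c,d['at']))
E
```

```text
time_s: 16.8
eef_pos: [0.5284, -0.0579, 0.1091]
eef_rot: [-0.0, 0.047, 0.999, 0.001]
wrist_force: [-0.5, 6.3, 4.2]
opening: 0.608
time_s: 17.3
eef_pos: [0.5315, -0.0605, 0.2198]
eef_rot: [0.005, 0.047, 0.999, -0.002]
wrist_force: [0.1, 0.7, -0.5]
opening: 0.604
blank 0.85 [ 0.5289 -0.0618  0.0888]
blank 0.65 [ 0.5288 -0.2384  0.0065]
hopper_bar 0.95 [ 0.6125 -0.0658  0.1993]
hopper_bar 0.46 [0.4068 0.0669 0.0003]
hopper_lip 0.61 [ 0.4755 -0.0503  0.0943]
hopper_lip 0.41 [0.6758 0.0039 0.0008]
```

View pics/w5.png

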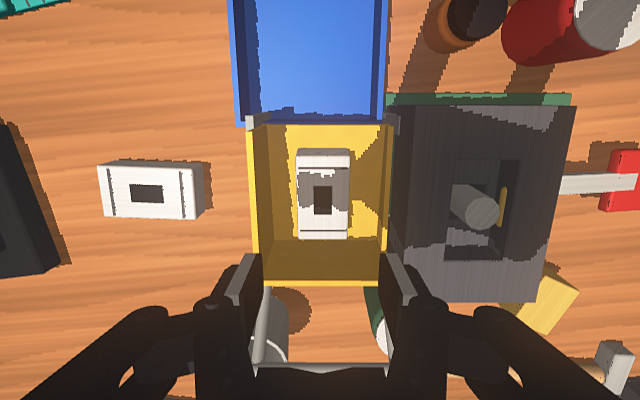

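```bash
python3 -m pendant '[[[0,0,35,0,0],[38,-4,10,0,0],[38,-4,0,0,0],[38,-4,0,0,0],[0,0,0,0,0],[0,0,0,0,0]]]'
```

```text
time_s: 18.25
eef_pos: [0.6413, -0.0709, 0.2575]
eef_rot: [-0.002, 0.047, 0.999, 0.0]
wrist_force: [0.1, 0.8, -0.9]
opening: -0.002
```

```bash
python3 -m pendant '[[[4,0,-40,0,0],[0,0,-34,0,0],[0,0,-9,0,0],[0,0,0,0,0]]]'; python3 -m pendant '[[[-6,0,0,0,0],[-5,0,0,0,0],[-4,1,0,0,0],[0,0,0,0,0]]]'
```

```text
time_s: 18.75
eef_pos: [0.6459, -0.0711, 0.1765]
eef_rot: [-0.0, 0.047, 0.999, 0.0]
wrist_force: [-0.5, 0.3, 1.0]
opening: -0.001
time_s: 19.25
eef_pos: [0.6313, -0.0701, 0.1767]
eef_rot: [0.0, 0.047, 0.999, -0.0]
wrist_force: [-0.3, 0.6, -0.4]
opening: 0.002
```

```bash
python3 -m pendant '[[[-8,1,9,0,0],[-8,1,9,0,0],[-9,1,8,0,0],[-9,1,8,0,0],[-10,1,7,0,0],[-10,1,6,0,0],[-10,1,6,0,0],[0,0,0,0,0]]]'
```

```text
time_s: 20.25
eef_pos: [0.5683, -0.0636, 0.2314]
eef_rot: [0.002, 0.047, 0.999, -0.001]
wrist_force: [3.5, -1.1, 2.2]
opening: 0.0
```

Run:
```python
from h import *
np.set_printoptions(precision=4,suppress=True)
for n in ('wrist','scene'):
  c=cam(n)
  for t in ['blank','hopper_bar','hopper_lip']:
    for d in spotter.tip_of(n,t)[:2]: print(n,t,round(d['confidence'],2),w(c,d['at']))
```

```text
wrist blank 0.83 [ 0.5265 -0.2356  0.0015]
wrist blank 0.68 [ 0.5252 -0.0584  0.1115]
wrist hopper_bar 0.81 [ 0.5553 -0.0589  0.2501]
wrist hopper_lip 0.61 [ 0.475  -0.0511  0.0903]
scene blank 0.95 [ 0.5323 -0.2337  0.002 ]
scene blank 0.68 [ 0.5231 -0.0589  0.1135]
scene hopper_bar 0.86 [ 0.5475 -0.0583  0.2517]
scene hopper_lip 0.73 [ 0.7    -0.143  -0.0012]
scene hopper_lip 0.56 [ 0.4781 -0.0469  0.0945]
```

```bash
python3 -m pendant '[[[-11,1,5,0,0],[-11,1,4,0,0],[-11,1,4,0,0],[-11,1,2,0,0],[-12,1,2,0,0],[-12,1,0,0,0],[-12,1,0,0,0],[0,0,0,0,0]]]'; python3 -m pendant '[[[-9,1,-1,0,0],[-9,1,-1,0,0],[-6,1,-1,0,0],[0,0,0,0,0]]]'
```

```text
time_s: 21.65
eef_pos: [0.4857, -0.0558, 0.2455]
eef_rot: [-0.001, 0.047, 0.999, 0.0]
wrist_force: [0.4, 0.7, -0.9]
opening: -0.002
time_s: 22.15
eef_pos: [0.4626, -0.0529, 0.2429]
eef_rot: [-0.001, 0.047, 0.999, 0.0]
wrist_force: [-0.4, -0.1, 0.1]
opening: -0.002
```

Run:
```python
from h import *
np.set_printoptions(precision=4,suppress=True)
for n in ('top','scene'):
  c=cam(n)
  for t in ['blank','hopper_bar','hopper_lip']:
    for d in spotter.tip_of(n,t)[:2]: print(n,t,round(d['confidence'],2),w(c,d['at']))
```

```text
top blank 0.77 [ 0.3725 -0.0445  0.0277]
top blank 0.45 [ 0.5287 -0.2319 -0.0008]
top hopper_bar 0.62 [ 0.7035 -0.1472  0.0007]
top hopper_bar 0.54 [ 0.6848  0.1654 -0.0027]
scene blank 0.76 [ 0.5331 -0.2325  0.0019]
scene blank 0.55 [ 0.3695 -0.0443  0.0293]
scene hopper_bar 0.56 [ 0.4393 -0.0487  0.2616]
scene hopper_bar 0.29 [0.5416 0.0474 0.1412]
scene hopper_lip 0.57 [ 0.4772 -0.0492  0.0949]
```

```bash
python3 -m pendant '[[[-3,0,0,0,0],[-2,0,0,0,0],[-2,0,0,0,0],[0,0,0,0,0]]]'
```

```text
time_s: 23.05
eef_pos: [0.4581, -0.0531, 0.2434]
eef_rot: [0.002, 0.047, 0.999, 0.0]
wrist_force: [10.2, 0.6, -6.9]
opening: -0.001
```

```bash
python3 -m pendant '[[[-3,0,0,0,0],[-2,0,0,0,0],[0,0,0,0,0]]]'
```

```text
time_s: 23.42
eef_pos: [0.4578, -0.0531, 0.2437]
eef_rot: [0.008, 0.048, 0.999, 0.001]
wrist_force: [34.3, 1.8, -20.2]
opening: -0.001
```

At the stop (no further motion, force 34 N). Back off, rise clear, and look.

```bash
python3 -m pendant '[[[15,-1,0,0,0],[15,-1,0,0,0],[0,0,50,0,0],[10,40,50,0,0],[10,55,0,0,0],[0,60,0,0,0],[0,60,0,0,0],[0,60,0,0,0]]]'; python3 -m pendant '[[[0,0,0,0,0],[0,0,0,0,0]]]'
python3 - <<'E'
from h import *
np.set_printoptions(precision=4,suppress=True)
t=cam('top','t9.png'); 
for k in ['blank','rasp','mat','paddle','can','block','cup','jar','pot']:
    for d in spotter.tip_of('top',k)[:2]: print(k,round(d['confidence'],2),w(t,d['at']))
c=cam('scene')
for k in ['blank','hopper_bar','rasp','paddle']:
    for d in spotter.tip_of('scene',k)[:2]: print('s',k,round(d['confidence'],2),w(c,d['at']))
a=cv2.resize(t['img'][140:310,150:450],None,fx=2.6,fy=2.6)[:300]; a=cv2.resize(t['img'][140:310,150:450],(530,300)); b=cv2.resize(c['img'][130:230,240:390],(450,300)); 
cv2.imwrite('pics/f9.png',np.vstack([cv2.resize(t['img'][140:310,150:450],(530,300),interpolation=2),cv2.resize(c['img'][120:300,220:538],(530,300),interpolation=2)])[:,:,::-1])
E
```

```text
time_s: 24.42
eef_pos: [0.5011, 0.2203, 0.3416]
eef_rot: [-0.0, 0.047, 0.999, -0.0]
wrist_force: [1.0, 0.0, 0.2]
opening: -0.002
time_s: 24.68
eef_pos: [0.5011, 0.2183, 0.3412]
eef_rot: [-0.0, 0.047, 0.999, -0.001]
wrist_force: [-0.2, -0.9, 0.2]
opening: 0.0
blank 0.7 [ 0.3748 -0.0429  0.0313]
blank 0.68 [ 0.5313 -0.2325  0.0004]
rasp 0.78 [ 0.3298 -0.2877 -0.0006]
rasp 0.73 [0.5605 0.2385 0.0451]
mat 0.26 [ 0.7058 -0.1478  0.0026]
paddle 0.84 [0.5585 0.2352 0.0461]
paddle 0.53 [0.6753 0.0058 0.0016]
can 0.86 [ 0.4186  0.1505 -0.002 ]
block 0.74 [ 0.6875  0.1629 -0.0056]
block 0.58 [ 0.3985 -0.0569  0.0018]
cup 0.72 [ 0.7091 -0.1477 -0.001 ]
jar 0.77 [ 0.4043  0.0681 -0.0007]
pot 0.75 [0.6761 0.0047 0.003 ]
s blank 0.66 [ 0.5315 -0.2333  0.002 ]
s blank 0.63 [ 0.3667 -0.045   0.0333]
s hopper_bar 0.88 [ 0.4368 -0.0489  0.2632]
s rasp 0.61 [0.5261 0.4241 0.0078]
s rasp 0.49 [ 0.3362 -0.2877  0.004 ]
s paddle 0.57 [0.558  0.2388 0.0465]
```

View pics/f9.png

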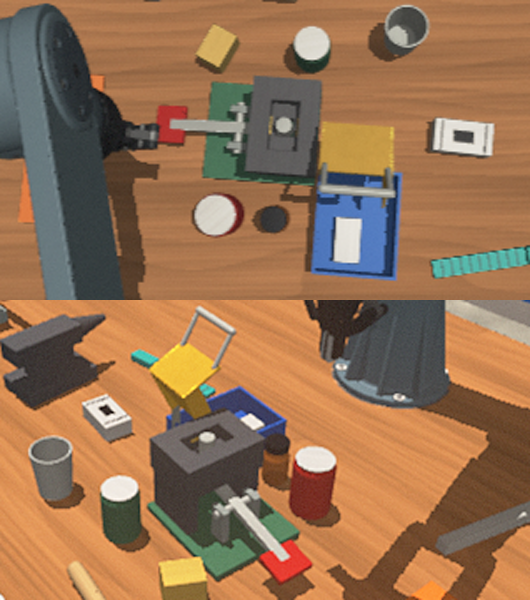

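```bash
python3 -c "
from bench import order; print(order.hand_in())"
```

```text
the job is handed in; nothing more can be done
None
```

The job is done in the order asked and handed in at about 25 s of the 72 s allowed.

- **Rasp:** lifted off the die and laid lengthways on the orange mat. The scene camera puts it at (0.526, 0.424), on the mat's centre. The arm hid the mat in the last top picture, so only the scene camera confirmed this.
- **Lever:** pressed down to its stop with 43 N from the closed fingertips. The paddle's top now stands at about 46 mm, against the expected 44 mm.
- **Blank and hopper:** I gripped the raised blank, set it in the hopper and pulled the bar until it stopped moving. The bar ended at about (0.437, -0.049, 0.263), which matches full tilt. The blank lies still in the blue tray at about (0.37, -0.044), upside down.
- **Bystanders:** the can, block, cup, jar and pot read within about 5 mm of where they started. The arm is clear of everything.

**Possible problem:** while lowering the blank into the hopper, the tool met something about 10 mm earlier than expected, with a brief wrist force of 57 N. I could not tell what it touched. It may have been the blank, the fingers or the gripper's linkage. If it was the gripper's body, it may have passed the 40 N limit. A second, slower try met the same resistance at 39 N, so I raised the blank a few millimetres and let it go from there.

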